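# Shift the bench gearbox into its third slot

## Task

Put the change-speed gearbox on the bench into third: push the lever's ball knob across to the right along the gate's cross channel and then forward, away from you, until it is fully home at the end of the third (right-hand) forward slot, and leave it there. Do not shift into any other slot on the way. Only push the lever, never draw it upward, and leave the loose things round the gearbox where they are.

Things in the scene. Friction and masses are not known exactly. Their poses are not given: they have to be found in the camera images.
- gearbox: Grey gearbox fixed to the bench, foot 130 x 172 mm, 91 mm high; on its right a belt pulley on a shaft, reaching 123 mm to -y, its top 75 mm high. Origin: centre of its underside, on the bench. x points forward (away from the robot, turned up to 0.35 rad either way), y left, z up. At the start the lever stands in the gate's cross channel, somewhere between the first and second slot.
- gate (a point): Centre of the H-shaped gate in the steel top plate (6 mm thick), 91 mm above the bench; axes as the gearbox. Cross channel 18 mm wide along y at x = 0. Three slots 18 mm wide cross it at y = +27 (first), 0 (second), -27 mm (third, right-hand); each runs 31 mm forward and 31 mm back from the channel's centre line. Its walls stop the rod.
- knob_centre (a point): Centre of the lever's black ball knob, 36 mm wide, on a 12 mm rod, 150 mm above the pivot, which is 18 mm above the gearbox origin. Height 168 mm upright, 158 leaning fully across, 152 home in the third slot. Fully across it is 54 mm right of the gearbox's centre; home in the third slot 52 mm right and 44 mm forward. z along the rod.
- lever_across (a joint): Sideways lean of the lever in rad, 0 over the second slot, +0.368 (stop) over the third, right-hand slot, -0.368 (stop) over the first. Friction keeps it where it is left: about 1.5 N at the knob moves it.
- lever_fore (a joint): Forward lean of the lever in rad: 0 in the middle of the cross channel (the channel leaves about 0.04 of play), +0.30 (stop) at a slot's forward end, -0.30 (stop) at its rear end. It too stays where it is left; about 1.5 N at the knob moves it.
- lever_lift (a joint): How far the rod has been drawn upward out of its seat, in m: 0 seated, 0.015 at most. A spring holds it down with about 6 N. It is to stay seated. (Beware: clamps hang behind the gearbox from a wall shelf, down to 0.26 m above the bench, around x = 0.58, y = -0.08 and beyond; come in from nearer the robot.)
- rubber_stop: Black rubber stop, a short cylinder 33 mm in diameter and 26 mm high, loose on the bench left of the gearbox. Origin: centre of its underside. A bystander: leave it.
- chuck_key: Black T-shaped chuck key, 85 x 72 x 18 mm, lying loose on the bench right of the gearbox, farther back than the beech block. Origin: centre of its underside. A bystander: leave it.
- offcut_a: Beech block, 35 x 62 x 21 mm, lying loose on the bench to the right of the gearbox. Origin: centre of its underside. A bystander: leave it.

How it is judged:
By the outcome, as a careful person would: the job done as asked, in the order asked, and still so for the second after the job is handed in, with the robot touching nothing.
It also fails if it takes over 58 s, if anything falls off the work surface, if the arm or the gripper's body presses on something with over 40 N, if the wrist force passes 120 N, or if a joint passes its speed limit or range.

## Robot

A 6-joint arm with a two-finger parallel gripper is mounted at the origin on the work surface; the furniture and walls round the work are solid. World frame = base frame: x ahead of the robot, y to its left, z up, the work surface at z = 0. Lengths are in m, angles in degrees, forces in N, time in s.
With the tool pointing down it reaches from about 0.275 to 0.85 m from the base axis. Payload 19 kg.
Tool frame: the origin (TCP) lies midway between the tips of the shut fingers; the grasp point (between the pads) lies 19 mm behind it; z points along the fingers, y is the line along which they close (so a half turn about z gives the same grasp; the last joint's range is limited). The gripper opens to 85 mm and grips with 20 to 120 N. Pads are 22 mm wide; open, the fingers measure 114 mm over their backs; the gripper's body (76 mm by 85 mm) begins 54 mm behind the grasp point. The pads swing forward as they close: fully open they stand 13 mm farther back than shut.
Start: joints at [65.833, 8.623, 82.357, -0, 89.026, -7.678], TCP at [0.163, 0.551, 0.231] pointing down, gripper open.
Joint ranges: [-160.23, 160.23], [-39.13, 120.54], [6.94, 153.29], [-79.49, 259.48], [9.18, 160.14], [-161.06, 161.06]. Speed limits (degrees/s): [108.29, 108.29, 127.2, 172.46, 172.46, 172.46].

## Interface

Orientations are given as a 3x3 rotation matrix whose columns are the frame's x, y, z axes.
In Python, from rig import env gives the robot as it stands. Calls block until the motion is done:
- env.move_to(position, orientation): joint-space move of the TCP to a pose.
- env.movel(position, ori=None, max_speed=0.15, until_force=None): straight line of the TCP; ori=None keeps the orientation; max_speed is the mean speed in m/s. With until_force (N) it stops when the force on the tool has changed by that much, and returns True; else False.
- env.set_joints(angles): joint-space move.
- env.gripper_to(opening, strength=None): finger opening in m; strength is the grip in N (None keeps the last); returns when the fingers have stopped.
- env.dwell(seconds).
- env.solve_ik(position, orientation): joint angles nearest the present ones, or None.
- env.get_state(): the state.
- env.read_camera(name): name is "scene" or "top"; returns a dict with "img" (480x640x3 uint8, red, green, blue), "intrinsics" (3x3 intrinsics, pixels), "eye" and "attitude" of the camera in the world. Camera axes: x right, y up, looking along -z (the intrinsics and any distortion apply to the point x, -y, -z); pixel columns grow to the right and rows downward; lengths in m; the calibration is good to about 2 mm. A picture is of the moment at which its call begins. There is no depth.
A pose or a line that the arm cannot do raises env.Unreachable and nothing moves.
- env.finish_job(): hands the job in; it is judged then, once.
The state is a dict: "t": time; "joints": joint angles; "joint_vel": joint speeds; "tau": joint torques, N m; "position": TCP position; "tcp_rot": TCP orientation; "wrist_force": force on the tool from outside, world axes, zero at the start; "wrist_torque": the same for the moment, N m; "grip_width": finger opening in m; "grip_force": force on a finger pad.
Only numpy, scipy, OpenCV 4.12 (cv2) and the standard library are available. Lean on these libraries where they do the work, as an engineer would, in place of code of your own. Each camera call takes 0.05 s, during which the arm holds its last target. There are 200 camera calls.

## Working session

There is one attempt and no reset: what is moved stays moved. The work goes in short steps, each a Python script; the robot and the scene stay as the last script left them, time stands still between calls to the robot, and variables do not carry over. Pictures are saved under pics/ and viewed, at most 10 in all, crops included, and the job is handed in when it is done.

```bash
mkdir -p pics; python3 - <<'E'
from rig import env
import cv2
for n in("scene","top"):
    c=env.read_camera(n); cv2.imwrite(f"pics/{n}0.png",c["img"][:,:,::-1]); print({k:v for k,v in c.items() if k!="img"})
print(env.get_state()["t"])
E
```

```text
{'intrinsics': array([[541.76540888,   0.        , 319.03978316],
       [  0.        , 541.76540888, 231.89425304],
       [  0.        ,   0.        ,   1.        ]]), 'eye': array([-0.02092274, -0.26916084,  0.6770427 ]), 'attitude': array([[ 0.55841571,  0.56626203, -0.60623362],
       [-0.82933657,  0.36406568, -0.42385969],
       [-0.01930679,  0.73946162,  0.67292181]])}
{'intrinsics': array([[514.87048371,   0.        , 316.00408369],
       [  0.        , 514.87048371, 236.16226823],
       [  0.        ,   0.        ,   1.        ]]), 'eye': array([0.38881469, 0.07455459, 0.96029634]), 'attitude': array([[ 0.00823577,  0.99326614, -0.11556188],
       [-0.99995639,  0.00767149, -0.00532687],
       [-0.00440447,  0.11560071,  0.993286  ]])}
0.1
```

View pics/scene0.png

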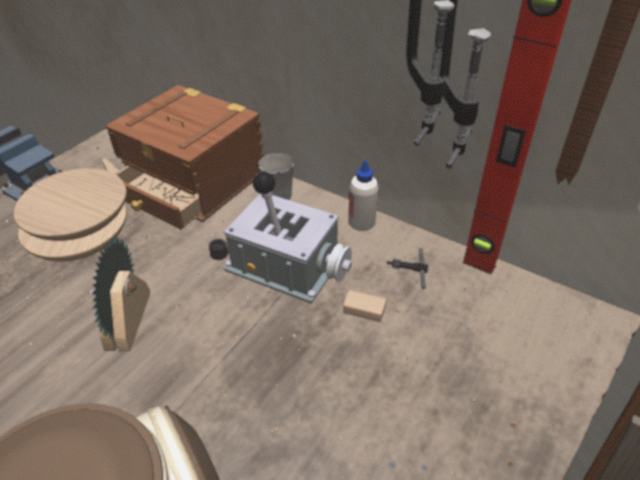

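View pics/top0.png

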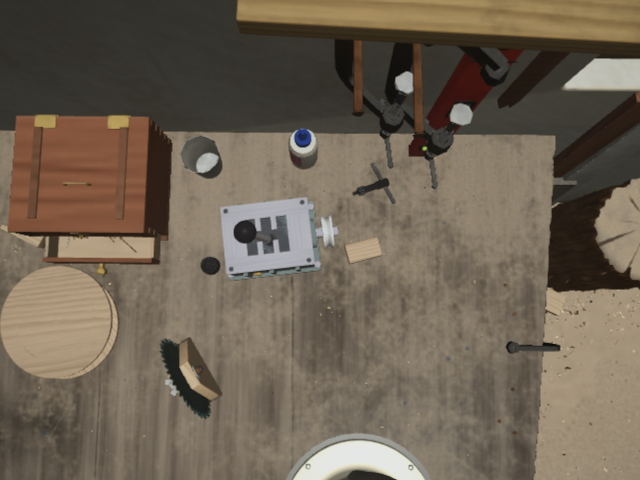

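The scene view shows the gearbox at about (283,245) with its knob at (264,183). In the top view the plate spans about (222..319, 198..275) and the knob is at (245,231). I'll enlarge the crops to measure more precisely.

```bash
python3 - <<'E'
import cv2,numpy as np
a=cv2.imread("pics/top0.png")[185:285,205:345]; b=cv2.imread("pics/scene0.png")[165:300,205:360]
cv2.imwrite("pics/crop.png",cv2.resize(a,None,fx=5.6,fy=5.6,interpolation=cv2.INTER_CUBIC))
E
```

```text
(no output)
```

View pics/crop.png

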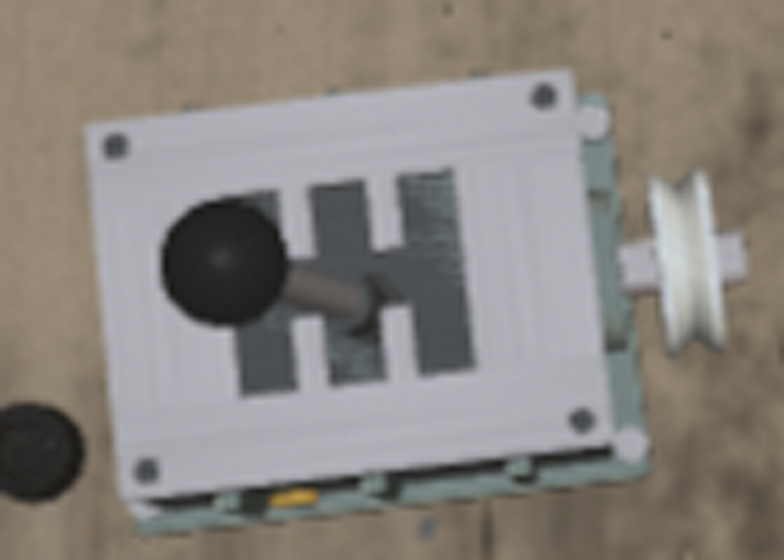

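The crop shows the gate's slot corners (third slot forward-right (453,168), rear-right (475,368); first slot rear-left (240,397)) and the knob at (224,262). I'll fit the gearbox pose and the lever angles to these.

```bash
cat > h.py <<'E'
import numpy as np,cv2
from rig import env
from scipy.optimize import least_squares
def proj(c,P):
    q=(np.atleast_2d(P)-c["eye"])@c["attitude"]; q=q*[1,-1,-1]; q=q@c["intrinsics"].T
    return q[:,:2]/q[:,2:]
def Rz(a): return np.array([[np.cos(a),-np.sin(a),0],[np.sin(a),np.cos(a),0],[0,0,1]])
def knob(a,f): # gearbox frame: fore lean about y axis, across to -y
    v=np.array([np.cos(a)*np.sin(f),-np.sin(a),np.cos(a)*np.cos(f)]); return np.array([0,0,.018])+.15*v
E
python3 - <<'E'
from h import *
c=env.read_camera("top"); s=env.read_camera("scene")
g=[(31,-36,453,168),(-31,-36,475,368),(-31,36,240,397),(31,18,278,190),(31,9,308,187),(31,-9,366,180),(31,-18,399,175),(-31,18,298,390),(-31,9,328,385),(-31,-9,385,379),(-31,-18,417,375)]
g=np.array(g,float); P=np.c_[g[:,:2]/1000,np.full(len(g),.091)]; uv=g[:,2:]/5.6+[205,185]-.5+.5/5.6
w=lambda p,Q:np.atleast_2d(Q)@Rz(p[2]).T+[p[0],p[1],0]
r=least_squares(lambda p:(proj(c,w(p,P))-uv).ravel(),[.42,.15,0]); print(r.x,np.abs(r.fun).max())
p=r.x; print("scale check: scene gate",proj(s,w(p,[0,0,.091])))
k=np.array([224,262])/5.6+[205,185]-.4
r2=least_squares(lambda q:np.r_[proj(c,w(p,knob(*q)))[0]-k,(proj(s,w(p,knob(*q)))[0]-[264,183])],[-.2,0]); print(r2.x,r2.fun,w(p,knob(*r2.x)))
for n,q in(("across",(.368,0)),("home",(.368,.3))): print(n,w(p,knob(*q)),knob(*q))
E
```

```text
[0.49138374 0.16329502 0.12191894] 0.6352023403662201
scale check: scene gate [[281.67725948 223.24177647]]
[-0.17779692 -0.00195009] [ 0.27125977  0.01649091 -0.26575198 -0.33023428] [[0.48787157 0.18959233 0.16563508]]
across [[0.49794651 0.10973307 0.15795731]] [ 0.         -0.05396251  0.15795731]
home [[0.53899971 0.11476318 0.15170632]] [ 0.04136021 -0.05396251  0.15170632]
```

```bash
cat >> h.py <<'E'
def knob(a,f): return np.array([0,0,.018])+.15*np.array([np.sin(f),-np.sin(a)*np.cos(f),np.cos(a)*np.cos(f)])
p=np.array([0.4914,0.1633,0.1219]); G=Rz(p[2])
w=lambda Q:np.atleast_2d(Q)@G.T+[p[0],p[1],0]
W=lambda x,y,z:w([x,y,z])[0]
st=lambda:(lambda s:print(round(s["t"],2),np.round(((s["position"]-[p[0],p[1],0])@G)*1000,1),np.round(s["wrist_force"]@G,1)))(env.get_state())
def shot(n):
    for c in("top","scene"): cv2.imwrite(f"pics/{n}_{c}.png",env.read_camera(c)["img"][:,:,::-1])
E
python3 - <<'E'
from h import *
for s in(1,-1):
    R=np.c_[s*G[:,0],-s*G[:,1],[0,0,-1]]
    print(s,[None if (q:=env.solve_ik(W(*t),R)) is None else np.round(q) for t in((0,.075,.26),(0,.075,.153),(.015,-.053,.14))])
R=np.c_[G[:,0],-G[:,1],[0,0,-1]]
env.gripper_to(0)
env.movel(env.get_state()["position"]+[0.1,-.1,.07],max_speed=.2)
env.move_to(W(0,.075,.27),R); st()
env.movel(W(0,.075,.154),max_speed=.08); st(); shot("pre")
a=cv2.imread("pics/pre_top.png")[150:300,180:340]; b=cv2.imread("pics/pre_scene.png")[140:290,190:350]
cv2.imwrite("pics/pre.png",cv2.resize(np.hstack([a,b]),None,fx=2.5,fy=2.5,interpolation=cv2.INTER_CUBIC))
E
```

```text
1 [array([ 18.,   4.,  85.,  -0.,  92., 101.]), array([ 18.,   6.,  94.,  -0.,  80., 101.]), array([ 4.,  5., 97., -0., 78., 87.])]
-1 [array([ 18.,   4.,  85.,  -0.,  92., -79.]), array([ 18.,   6.,  94.,  -0.,  80., -79.]), array([  4.,   5.,  97.,  -0.,  78., -93.])]
3.84 [-1.00e-01  7.55e+01  2.70e+02] [-0.2 -0.4 -0.3]
5.44 [  0.2  75.  154.5] [ 0.6  0.1 -0.6]
```

View pics/pre.png

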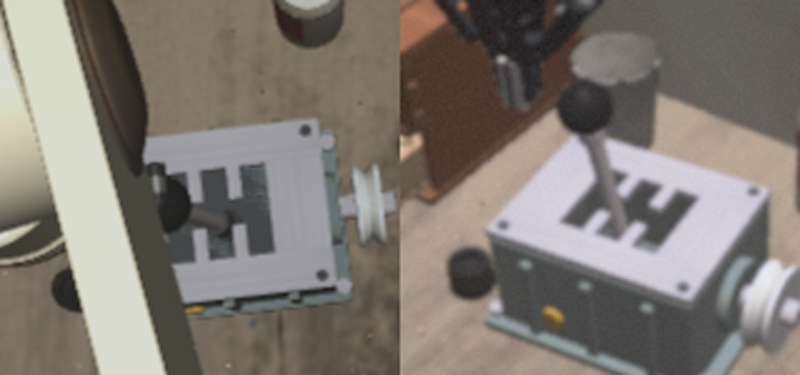

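The shut fingertips sit left of the knob: tip at (515,105) and knob at (585,105) in the right half. I'll check the tip projection numerically, then push across.

```bash
python3 - <<'E'
from h import *
c=env.read_camera("scene"); print((proj(c,W(0,.075,.154))-[190,140])*2.5+[400,0], (proj(c,W(0,.0265,.166))-[190,140])*2.5+[400,0])
hit=env.movel(W(0,.055,.154),max_speed=.04,until_force=5); st(); print(hit)
hit=env.movel(W(0,.015,.156),max_speed=.04,until_force=7); st(); print(hit)
hit=env.movel(W(0,-.010,.150),max_speed=.04,until_force=7); st(); print(hit)
hit=env.movel(W(0,-.028,.146),max_speed=.02,until_force=6); st(); print(hit)
shot("ac")
a=cv2.imread("pics/ac_top.png")[150:300,180:340]; b=cv2.imread("pics/ac_scene.png")[140:290,190:350]
cv2.imwrite("pics/ac.png",cv2.resize(np.hstack([a,b]),None,fx=2.5,fy=2.5,interpolation=cv2.INTER_CUBIC))
E
```

```text
[[521.7406272  101.23352842]] [[584.5740197  105.95128522]]
6.24 [  0.   54.9 154. ] [0.4 0.9 0.7]
False
7.39 [ -0.   15.1 156. ] [0.7 0.9 0.6]
False
8.18 [ -0.  -10.1 150. ] [0.1 0.8 0.1]
False
9.03 [-1.00e-01 -2.68e+01  1.46e+02] [-0.9  4.9  4.1]
True
```

View pics/ac.png

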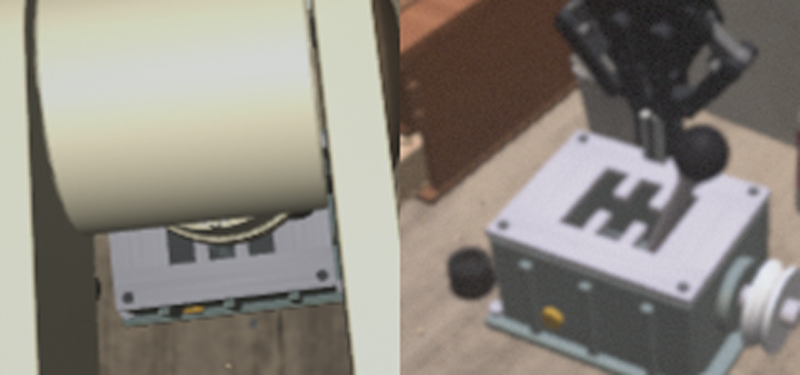

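The knob is now at (702,152) in the right half, leaning right over the third slot. I'll check that against the fully-across prediction, then go round behind it.

```bash
cat > fwd.py <<'E'
from h import *
c=env.read_camera("scene"); k=np.array([302/2.5+190,152/2.5+140])
r=least_squares(lambda q:proj(c,w(knob(*q)))[0]-k,[.3,0]); print("lever",r.x)
assert r.x[0]>.33 and abs(r.x[1])<.08
env.movel(W(0,-.005,.146),max_speed=.08)
env.movel(W(-.048,-.002,.146),max_speed=.1)
env.movel(W(-.048,-.053,.146),max_speed=.1,until_force=5); st()
print(env.movel(W(-.030,-.053,.146),max_speed=.05,until_force=6)); st()
print(env.movel(W(.008,-.0525,.141),max_speed=.04,until_force=9)); st()
print(env.movel(W(.026,-.052,.139),max_speed=.02,until_force=7)); st()
shot("fw")
a=cv2.imread("pics/fw_top.png")[150:300,180:340]; b=cv2.imread("pics/fw_scene.png")[140:290,190:350]
cv2.imwrite("pics/fw.png",cv2.resize(np.hstack([a,b]),None,fx=2.5,fy=2.5,interpolation=cv2.INTER_CUBIC))
print((proj(c,w(knob(.368,.3)))-[190,140])*2.5+[400,0])
E
python3 fwd.py
```

```text
lever [0.38062756 0.0048693 ]
10.89 [-47.9 -52.9 146. ] [0.  0.1 0.5]
False
11.4 [-29.9 -52.9 145.8] [-0.  -0.2 -0.4]
False
12.51 [  7.8 -52.4 141. ] [-1.6 -0.   0.1]
True
13.11 [ 18.1 -52.2 139.2] [-5.6 -1.3  3.3]
[[728.29977907 117.90005252]]
```

View pics/fw.png

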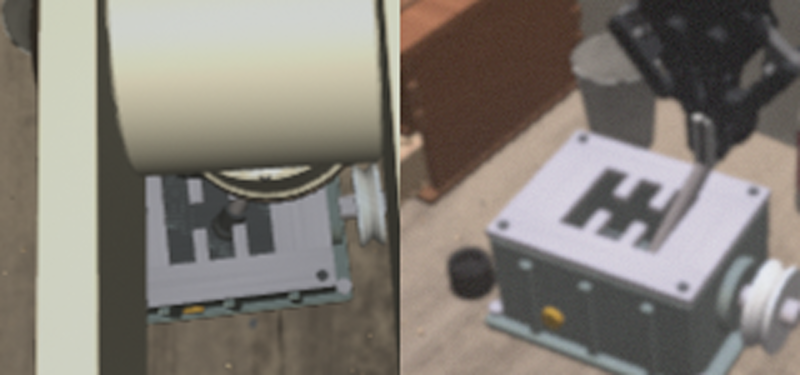

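The knob is hidden behind the fingers, and the stop contact came at x = 18 mm. I'll back off and look at it clear.

```bash
python3 - <<'E'
from h import *
env.movel(W(-.03,-.053,.146),max_speed=.1)
env.movel(W(-.10,-.053,.25),max_speed=.15)
env.movel(W(-.12,.20,.33),max_speed=.2); st()
shot("chk")
a=cv2.imread("pics/chk_top.png")[150:300,180:340]; b=cv2.imread("pics/chk_scene.png")[140:290,190:350]
cv2.imwrite("pics/chk.png",cv2.resize(np.hstack([a,b]),None,fx=2.5,fy=2.5,interpolation=cv2.INTER_CUBIC))
c=env.read_camera("top");print((proj(c,w(knob(.368,.3)))-[180,150])*2.5)
E
```

```text
16.31 [-119.9  199.4  329.8] [ 0.3 -0.6 -0.2]
[[280.21190885 123.4126165 ]]
```

View pics/chk.png

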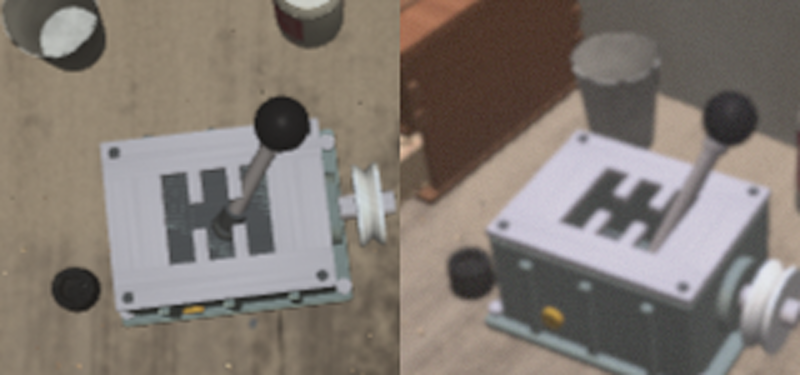

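The knob sits at (281,124) in the top view and (730,117) in the scene view. The predictions for home were (280,123) and (728,118), so it is home in third, and the loose things I can see haven't moved.

```bash
python3 -c "
from rig import env
print(env.finish_job())"
```

```text
the job is handed in; nothing more can be done
None
```

The gearbox is in third: the lever went across and then forward to its stop, the final pictures put the knob within about 1–2 mm of its home position, and the job was handed in with the arm clear of everything.

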